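# Door gap check with a feeler gauge

## Robot

A 6-joint arm with a two-finger parallel gripper is mounted at the origin on the work surface. World frame = base frame: x ahead of the robot, y to its left, z up, the work surface at z = 0. Lengths are in m, angles in rad, forces in N, time in s.
With the tool pointing down it reaches from about 0.25 to 0.8 m from the base axis. Payload 3.9 kg.
Tool frame: the origin (TCP) lies on the centre line of the jaws, within the pads' length; the fingertips stand 11 mm ahead of it and the grasp point (between the pads) lies 8 mm behind it; z points along the fingers, y is the direction in which the jaws open and shut (so a half turn about z gives the same grasp; the last joint's range is limited). The gripper opens to 85 mm and grips with 20 to 120 N. Pads are 22 mm wide; open, the fingers measure 114 mm over their backs; the gripper's body (76 mm by 85 mm) begins 54 mm behind the grasp point. The pads swing forward as they close: fully open they stand 13 mm farther back than shut.
Start: joints at [1.331, 0.26, -0.138, 1.173, 0, 1.571], TCP at [0.125, 0.51, 0.242] pointing down, gripper open.
Joint ranges: [-2.78, 2.78], [-0.83, 1.72], [-1.28, 1.37], [-1.9, 2.12], [-1.57, 1.48], [-3.14, 3.14]. Speed limits (rad/s): [2.57, 2.57, 3.14, 3.14, 3.14, 3.14].

## Interface

Orientations are given as a unit quaternion [x, y, z, w].
In Python, from bench import bot gives the robot as it stands.
- The arm moves only by the shell command python3 -m pendant 'ROWS' [FORCE]. ROWS is JSON, a list of rows, each a list of 7 numbers: the shift along the world's x, y, z in units of 25 mm (1.0 is 25 mm), then the turn, a rotation vector about the world's x, y, z in units of 5 degrees (1.0 is 5 degrees), then the opening, from 0 (shut) to 1 (fully open). In form: [[dx, dy, dz, ax, ay, az, claw], ...]. A call has 1 to 10 rows; each row shifts and turns the commanded pose from where the row before left it; what a row does not reach is not made up. A row lasts 1/12 s, in which the tool goes at most 41.7 mm and 7.16 degrees, less where a joint would pass 70% of its speed; a pose out of reach is approached as far as the arm can. A call is refused whole if a number of a shift passes 1 or a number of a turn 1, either way. A call with a gripper value outside its range is refused whole. The fingers move at their own pace and stop on an object; FORCE is the grip in N (left out, the last holds). Time passes only in rows, so rows that do not move let the fingers close. It gives the time, the measured TCP pose, the force and the opening at its end, in the units of the state.
- bot.get_state(): the state, without advancing time (a new reading comes with each control period).
- bot.read_camera(name): name is "scene" or "side" or "wrist"; returns the picture (384x512x3 uint8, red, green, blue); there is no depth.
- bot.camera_info(name): a dict with "vertical_fov" (degrees; the focal length in pixels is half the picture's height over the tangent of half this angle, whatever the lens; pixels are square), "cx", "cy" (the principal point, pixels), "distortion" ([k1, k2, p1, p2, k3] as OpenCV has them; the pictures are not rectified), "R" (3x3) and "t" (3): a world point X has camera coordinates R X + t. Camera axes: x right, y down, z forward; pixel columns grow to the right and rows downward; lengths in m; the calibration is good to about 2 mm. A picture is of the moment at which its call begins: read the wrist's pose just before it. camera_info takes no time and is no camera call; for the wrist camera it gives the pose at the moment of the call.
- bot.close_job(): hands the job in, once; it reports no verdict.
The state is a dict: "t": time; "joint_pos": joint angles; "joint_vel": joint speeds; "joint_torque": joint torques, N m; "ee_pos": TCP position; "tool_rot": TCP orientation; "contact_force": force on the tool from outside, world axes, zero at the start; "wrist_torque": the same for the moment, N m; "gripper_width": finger opening in m.
Only numpy, scipy, OpenCV 4.12 (cv2) and the standard library are available. Lean on these libraries where they do the work, as an engineer would, in place of code of your own. Each camera call takes 0.05 s, during which the arm holds its last target.

## Task

Check the two door-gap samples on the hardware counter with the orange-handled feeler gauge: take it from its stand, try its blade upright in the tight gap so that it jams there, then slide it fully home into the wide gap of the other sample and leave it standing there, released. Leave the green-handled gauge in the stand.

Things in the scene. Friction and masses are not known exactly. Their poses are not given: they have to be found in the camera images.
- gauge: Feeler gauge, orange handle, 0.13 to 0.25 kg, upright in the stand. Origin: centre of the blade's lower end, z up. Steel blade 36 (x) by 8 (y) mm, 60 mm long; bright metal stop collar 44 (x) by 64 (y) mm from z = 60 to 66 mm; handle 40 (x) by 26 (y) mm from z = 66 to 126 mm, to be grasped across y. Fully home: the collar lies on the uprights' tops.
- spare: Second feeler gauge, the same but with a green handle and a 16 mm thick blade, in the other place of the stand; not to be used. Origin at the centre of the blade's lower end.
- stand: Fixed grey stand, 230 (x) by 90 (y) mm, 85 mm tall, origin at the centre of its underside. A 30 mm wide slot along x holds the two gauges by their collars at x = -55 and +55 mm, either in either place. The blades hang free, lower ends 25 mm above the table; lift straight up by more than 60 mm to clear the stand.
- tight: Tight sample, fixed: a blue door edge (+y) and a brown wooden jamb (-y), each 34 mm thick and 90 mm long (x), on a 110 x 130 mm plywood board, 85 mm tall over all. The gap between them is 4 mm wide, 73 mm deep, open on top, inner top edges rounded (10 mm radius), its floor is yellow. A brass knob stands 24 mm out from the blue face. Origin: centre of the underside.
- wide: Wide sample, fixed: same build, colours and sizes as the tight one, but its gap is 18 mm wide. Origin: centre of the underside.
- tight_mouth (a point): Middle of the tight gap, level with the uprights' flat tops (85 mm above the table); x along the gap, y across it, z up. The 8 mm blade jams here with its end about 4 mm below this point.
- wide_mouth (a point): Middle of the wide gap, level with the uprights' flat tops (85 mm above the table); x along the gap, y across it, z up. The 8 mm blade goes in until its collar rests on the tops, its end then 60 mm below this point.
Not all that is in view belongs to the job. Leave any purple look-alike of the gauge alone.

How it is judged:
By the outcome, as a careful person would: the job done as asked, in the order asked, and still so for the second after the job is handed in, with the robot touching nothing.
It also fails if it takes over 48 s, if anything falls off the work surface, if the arm or the gripper's body presses on something with over 40 N, if the wrist force passes 120 N, or if a joint passes its speed limit or range.

## Working session

There is one attempt and no reset: what is moved stays moved. The work goes in short steps, Python scripts to look and compute and a shell command to move; the robot and the scene stay as the last step left them, time stands still between calls to the robot, and variables do not carry over. Pictures are saved under pics/ and viewed, and the job is handed in when it is done.

```bash
ls; mkdir -p pics
python3 - <<'E'
from bench import bot
import cv2,numpy as np
s=bot.get_state();print(s)
for n in("scene","side","wrist"):
    i=bot.camera_info(n);print(n,{k:np.round(v,4).tolist() for k,v in i.items()})
    im=bot.read_camera(n);np.save(f"pics/{n}0.npy",im);cv2.imwrite(f"pics/{n}0.png",im[:,:,::-1])
E
```

```text
pics
{'t': 0.0, 'joint_pos': array([ 1.33097459e+00,  2.60639469e-01, -1.39423167e-01,  1.17269025e+00,
        9.64847718e-06,  1.57082093e+00]), 'joint_vel': array([ 1.20974259e-03, -2.63956683e-04,  4.06833523e-05,  1.14157873e-03,
        4.06886771e-05,  1.09997566e-03]), 'joint_torque': array([ 1.27652882e-03, -4.05671418e+01,  2.53926766e+01,  1.87584985e-02,
       -1.88107288e-05, -2.20939278e-06]), 'ee_pos': array([0.1245376 , 0.50931095, 0.24146778]), 'tool_rot': array([ 1.19635877e-01,  9.92817355e-01, -9.70681166e-04, -1.21803321e-04]), 'contact_force': array([-0.39339552,  0.01767967,  0.51479269]), 'wrist_torque': array([ 0.02904432, -0.00915648,  0.02384902]), 'gripper_width': 0.08515142895699644}
scene {'vertical_fov': 51.0051, 'cx': 253.5375, 'cy': 198.062, 'distortion': [-0.0983, 0.0, 0.0, 0.0, 0.0], 'R': [[-0.4173, 0.9087, 0.0106], [0.5921, 0.2807, -0.7554], [-0.6894, -0.3089, -0.6552]], 't': [0.2664, -0.2314, 1.3517]}
side {'vertical_fov': 42.0968, 'cx': 254.039, 'cy': 194.0392, 'distortion': [-0.0788, 0.0, 0.0, 0.0, 0.0], 'R': [[-0.9996, -0.0276, 0.0032], [-0.0207, 0.663, -0.7484], [0.0186, -0.7481, -0.6633]], 't': [0.5221, 0.0753, 1.4724]}
wrist {'vertical_fov': 60.4966, 'cx': 254.3658, 'cy': 192.6407, 'distortion': [-0.0042, 0.0, 0.0, 0.0, 0.0], 'R': [[0.2368, 0.9715, -0.0022], [0.928, -0.2256, 0.2965], [0.2876, -0.0722, -0.955]], 't': [-0.5241, -0.0386, 0.3784]}
```

View pics/scene0.png

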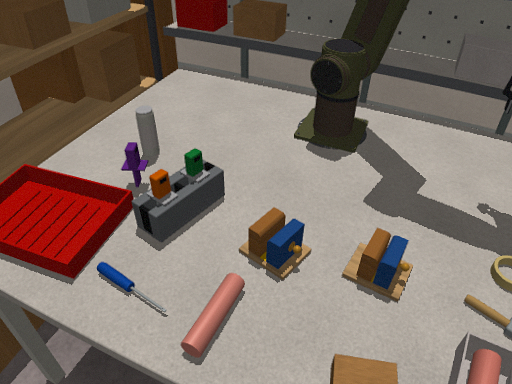

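View pics/side0.png

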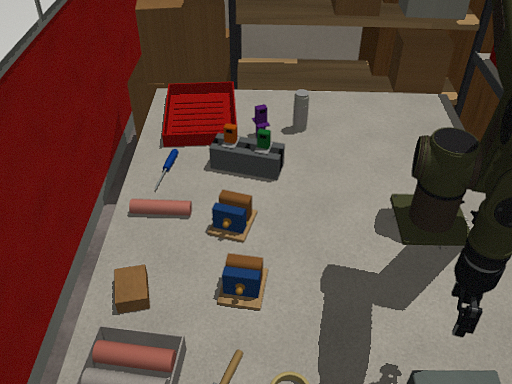

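View pics/wrist0.png

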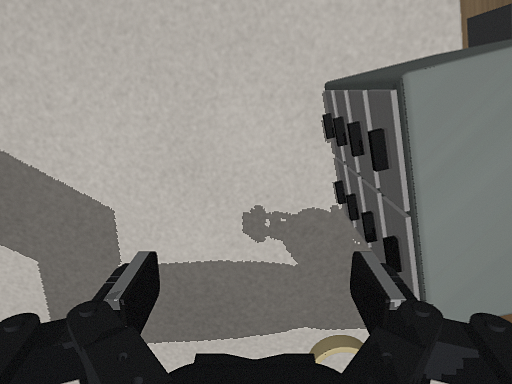

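```bash
cat > h.py <<'E'
import numpy as np,cv2
from bench import bot
def K(i):
    f=192/np.tan(np.radians(i["vertical_fov"])/2)
    return np.array([[f,0,i["cx"]],[0,f,i["cy"]],[0,0,1.]])
def ray(i,uv):
    p=cv2.undistortPoints(np.array(uv,float).reshape(-1,1,2),K(i),np.array(i["distortion"],float)).reshape(-1,2)
    R=np.array(i["R"]);t=np.array(i["t"])
    return -R.T@t,np.c_[p,np.ones(len(p))]@R
def onz(i,uv,z):
    c,d=ray(i,uv);return c+d*((z-c[2])/d[:,2])[:,None]
def proj(i,X):
    R=np.array(i["R"]);t=np.array(i["t"],float)
    return cv2.projectPoints(np.array(X,float).reshape(-1,3),cv2.Rodrigues(R)[0],t,K(i),np.array(i["distortion"],float))[0].reshape(-1,2)
def crop(im,x,y,w,h,s,name):
    cv2.imwrite(name,cv2.resize(im[y:y+h,x:x+w,::-1],None,fx=s,fy=s,interpolation=cv2.INTER_CUBIC))
E
python3 - <<'E'
from h import *
a=np.load("pics/scene0.npy");b=np.load("pics/side0.npy")
crop(a,120,130,110,115,5,"pics/c1.png")
crop(a,235,200,185,100,4,"pics/c2.png")
crop(b,195,180,85,130,4,"pics/c3.png")
crop(b,200,95,95,85,6,"pics/c4.png")
E
```

```text
(no output)
```

View pics/c1.png

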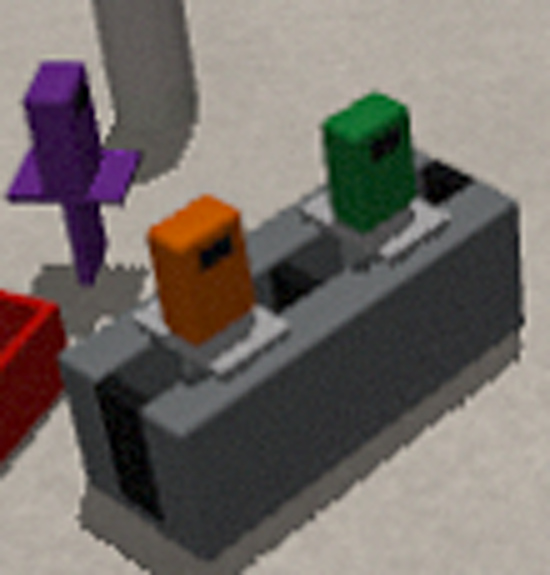

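View pics/c2.png

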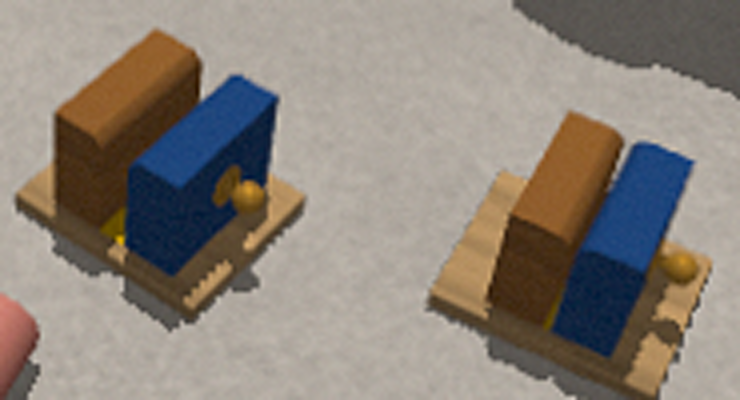

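View pics/c3.png

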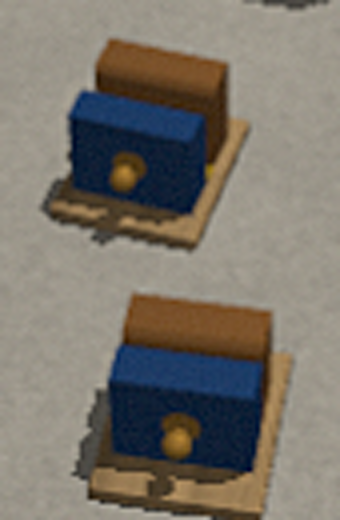

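View pics/c4.png

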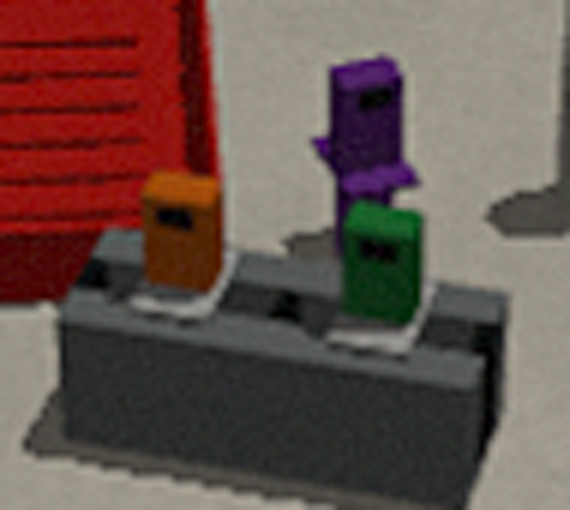

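Run:
```python
from h import *
i=bot.camera_info("scene");j=bot.camera_info("side")
def o(n,pts,off,s,z,cam):
    p=np.array(pts,float)/s+np.array(off)-0.5+0.5/s
    X=onz(cam,p,z);print(n,X[:,:2].round(4).tolist(),'mean',X.mean(0)[:2].round(4))
    L=(X[2]-X[0]+X[3]-X[1])/2; W=(X[1]-X[0]+X[3]-X[2])/2
    print('   len %.4f wid %.4f yaw %.2f  perp-width %.4f'%(np.linalg.norm(L),np.linalg.norm(W),np.degrees(np.arctan2(L[1],L[0])),abs(np.cross(L[:2],W[:2]))/np.linalg.norm(L)))
# order: brown near, blue near, brown far, blue far (outer)
o("wide",[(55,112),(175,188),(158,30),(278,97)],(235,200),4,.085,i)
o("tight",[(512,212),(637,268),(573,112),(692,160)],(235,200),4,.085,i)
o("stand",[(62,358),(180,435),(415,150),(522,205)],(120,130),5,.085,i)
o("orange",[(150,236),(188,254),(205,197),(242,212)],(120,130),5,.151,i)
o("green",[(323,130),(365,150),(375,94),(412,110)],(120,130),5,.151,i)
# side: brown outer left,blue outer left, brown right, blue right
o("wideS",[(110,40),(70,118),(227,62),(203,138)],(195,180),4,.085,j)
o("tightS",[(133,295),(110,378),(272,312),(262,390)],(195,180),4,.085,j)
o("standS",[(100,232),(62,322),(507,293),(478,382)],(200,95),6,.085,j)
o("orangeS",[(152,172),(143,196),(220,178),(218,206)],(200,95),6,.151,j)
o("greenS",[(355,203),(345,228),(421,210),(418,237)],(200,95),6,.151,j)
print(onz(i,[(137,187)],0.0),onz(j,[(200+340/6,95+255/6)],0.0))
```

```text
wide [[0.6186, -0.0224], [0.6424, 0.0577], [0.5331, 0.0029], [0.5557, 0.084]] mean [0.5874 0.0305]
   len 0.0899 wid 0.0838 yaw 163.32  perp-width 0.0838
tight [[0.5843, 0.2224], [0.5947, 0.2894], [0.4974, 0.2365], [0.5064, 0.3037]] mean [0.5457 0.263 ]
   len 0.0888 wid 0.0678 yaw 170.79  perp-width 0.0678
stand [[0.6572, -0.3068], [0.6766, -0.2257], [0.4407, -0.2406], [0.4593, -0.1666]] mean [ 0.5584 -0.2349]
   len 0.2257 wid 0.0799 yaw 163.88  perp-width 0.0798
orange [[0.6279, -0.2646], [0.6313, -0.2414], [0.5928, -0.2589], [0.5951, -0.2368]] mean [ 0.6118 -0.2504]
   len 0.0360 wid 0.0228 yaw 171.83  perp-width 0.0228
green [[0.5236, -0.2382], [0.5292, -0.2112], [0.4863, -0.2315], [0.4906, -0.2079]] mean [ 0.5075 -0.2222]
   len 0.0383 wid 0.0258 yaw 172.55  perp-width 0.0257
wideS [[0.6153, -0.0177], [0.6367, 0.0652], [0.5301, 0.0036], [0.544, 0.0822]] mean [0.5815 0.0333]
   len 0.0910 wid 0.0827 yaw 167.86  perp-width 0.0827
tightS [[0.5824, 0.2264], [0.5919, 0.2938], [0.4945, 0.2379], [0.4996, 0.3002]] mean [0.5421 0.2646]
   len 0.0905 wid 0.0653 yaw 174.34  perp-width 0.0653
standS [[0.6564, -0.3016], [0.6695, -0.2173], [0.4323, -0.2511], [0.4488, -0.1718]] mean [ 0.5517 -0.2354]
   len 0.2276 wid 0.0832 yaw 167.82  perp-width 0.0831
orangeS [[0.6225, -0.2625], [0.6256, -0.2398], [0.5862, -0.258], [0.5858, -0.2318]] mean [ 0.605 -0.248]
   len 0.0385 wid 0.0245 yaw 170.54  perp-width 0.0243
greenS [[0.5146, -0.2368], [0.5193, -0.2138], [0.4801, -0.2315], [0.4816, -0.2069]] mean [ 0.4989 -0.2222]
   len 0.0366 wid 0.0240 yaw 170.39  perp-width 0.0240
[[ 0.5313157  -0.40611827  0.        ]] [[ 0.5240182 -0.4023544  0.       ]]<stdin>:7: DeprecationWarning: Arrays of 2-dimensional vectors are deprecated. Use arrays of 3-dimensional vectors instead. (deprecated in NumPy 2.0)
```

Run:
```python
from h import *
i=bot.camera_info("wrist");R=np.array(i["R"]);c=-R.T@np.array(i["t"]);s=bot.get_state()
print(c,c-s["ee_pos"],R[2])
# where the optical centre hits z=.085 rel TCP
print(onz(i,[(254,192),(254,120),(254,250)],.085)-s["ee_pos"])
```

```text
[0.05113699 0.52783338 0.37179884] [-0.0734274   0.01836004  0.13015193] [ 0.28761839 -0.07199095 -0.95503558]
[[ 0.01227198 -0.00343812 -0.15664692]
 [-0.05022008  0.0118177  -0.15664692]
 [ 0.06913272 -0.0173193  -0.15664692]]
```

```bash
python3 -m pendant '[[0.5,-0.3,0,0,0,0,1],[0.98,-0.55,0,0,0,0,1],[0.98,-0.55,0,0,0,0,1],[0.98,-0.55,0,0,0,0,1],[0.98,-0.55,0,0,0,0,1],[0.98,-0.55,0,0,0,0,1],[0.98,-0.55,0,0,0,0,1],[0.98,-0.55,0,0,0,0,1],[0.98,-0.55,0,0,0,0,1],[0.98,-0.55,0,0,0,0,1]]' 
python3 -m pendant '[[0.98,-0.55,0,0,0,0,1],[0.98,-0.55,0,0,0,0,1],[0.98,-0.55,0,0,0,0,1],[0.98,-0.55,0,0,0,0,1],[0.98,-0.55,0,0,0,0,1],[0.98,-0.55,0,0,0,0,1],[0.98,-0.55,0,0,0,0,1],[0.9,-0.55,0,0,0,0,1],[0.5,-0.3,0,0,0,0,1],[0,0,0,0,0,0,1]]'
```

```text
t: 0.98
ee_pos: [0.3586, 0.3777, 0.242]
tool_rot: [0.12, 0.993, -0.0, -0.0]
contact_force: [-0.0, 0.3, -0.1]
gripper_width: 0.0852
t: 1.82
ee_pos: [0.5664, 0.2596, 0.2414]
tool_rot: [0.121, 0.993, -0.0, 0.0]
contact_force: [0.7, -0.2, -0.1]
gripper_width: 0.0856
```

```bash
cat > shot.py <<'E'
import sys,pickle
from h import *
n=sys.argv[1];cam=sys.argv[2] if len(sys.argv)>2 else "wrist"
i=bot.camera_info(cam);s=bot.get_state();im=bot.read_camera(cam)
pickle.dump((i,s,im),open(f"pics/{n}.pkl","wb"))
crop(im,0,0,512,384,1.5,f"pics/{n}.png");print(s["ee_pos"],s["t"])
E
python3 shot.py t1
```

```text
[0.56636032 0.25957057 0.24141569] 1.8167
```

View pics/t1.png

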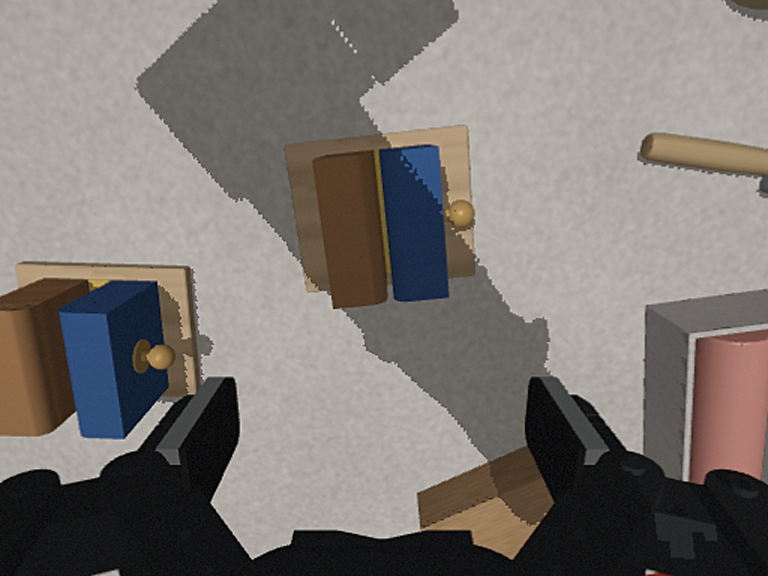

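Run:
```python
from h import *
import pickle
i,s,im=pickle.load(open("pics/t1.pkl","rb"))
crop(im,185,75,145,135,5,"pics/t1c.png")
```

```text
(no output)
```

View pics/t1c.png

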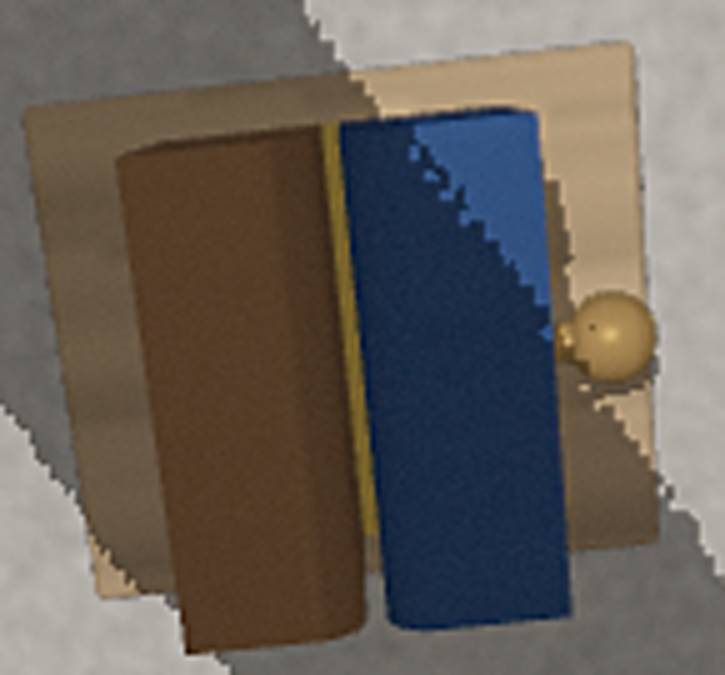

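```bash
python3 -m pendant '[[0.2,-0.5,0,0,0,0,1],[0.1,-1,0,0,0,0,1],[0.1,-1,0,0,0,0,1],[0.1,-1,0,0,0,0,1],[0.1,-1,0,0,0,0,1],[0.1,-1,0,0,0,0,1],[0.1,-1,0,0,0,0,1],[0.1,-1,0,0,0,0,1],[0.1,-1,0,0,0,0,1],[0.1,-0.7,0,0,0,0,1]]'
python3 -m pendant '[[0,-0.3,0,0,0,0,1],[0,0,0,0,0,0,1]]'; python3 shot.py w1
```

```text
t: 2.7
ee_pos: [0.5905, 0.0299, 0.2426]
tool_rot: [0.119, 0.993, -0.0, -0.0]
contact_force: [0.4, 0.1, 0.4]
gripper_width: 0.0854
t: 2.87
ee_pos: [0.5909, 0.0228, 0.2425]
tool_rot: [0.12, 0.993, -0.0, -0.0]
contact_force: [-0.8, -0.2, -0.6]
gripper_width: 0.0853
[0.59087066 0.02281433 0.24252311] 2.8667
```

View pics/w1.png

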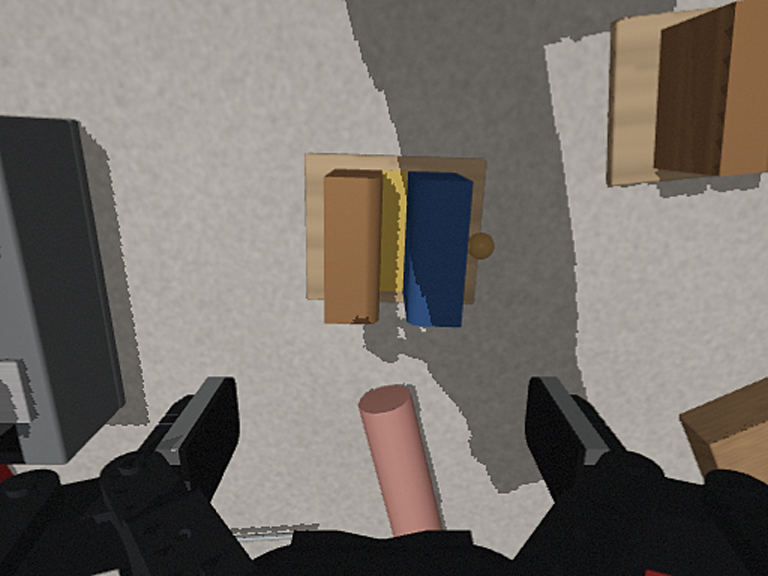

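```bash
python3 - <<'E'
from h import *
import pickle
i,s,im=pickle.load(open("pics/w1.pkl","rb"))
crop(im,195,95,145,135,5,"pics/w1c.png")
E
python3 -m pendant '[[0.1,-0.5,0,0,0,0,1],[0.1,-1,0,0,0,0,1],[0.1,-1,0,0,0,0,1],[0.1,-1,0,0,0,0,1],[0.1,-1,0,0,0,0,1],[0.1,-1,0,0,0,0,1],[0.1,-1,0,0,0,0,1],[0.1,-1,0,0,0,0,1],[0.1,-1,0,0,0,0,1],[0.1,-1,0,0,0,0,1]]'
python3 -m pendant '[[0.1,-0.9,0,0,0,0,1],[0.1,-0.5,0,0,0,0,1],[0,0,0,0,0,0,1]]'; python3 shot.py s1
```

```text
t: 3.75
ee_pos: [0.6169, -0.2142, 0.2423]
tool_rot: [0.119, 0.993, 0.0, -0.0]
contact_force: [0.2, 0.0, 0.4]
gripper_width: 0.0854
t: 4.0
ee_pos: [0.6222, -0.2508, 0.2417]
tool_rot: [0.12, 0.993, -0.0, 0.0]
contact_force: [0.1, 0.2, 0.4]
gripper_width: 0.085
[ 0.62220014 -0.25075273  0.24173444] 4.0
```

View pics/w1c.png

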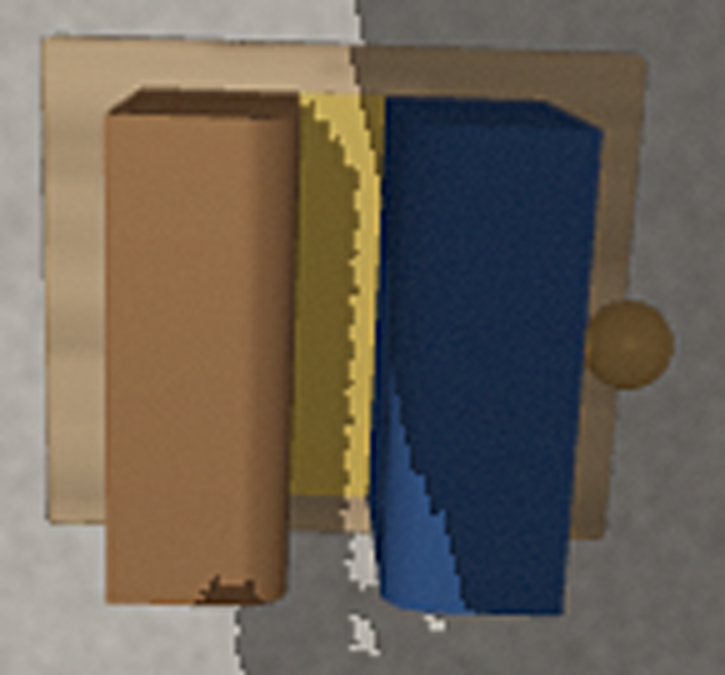

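View pics/s1.png

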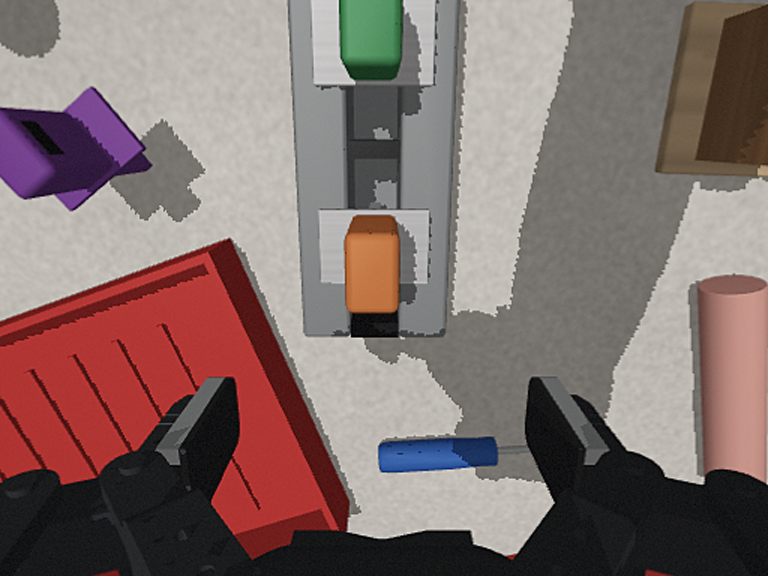

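```bash
python3 - <<'E' 2>/dev/null
from h import *
import pickle
def o(n,f,pts,off,s,z):
    cam,st,_=pickle.load(open(f"pics/{f}.pkl","rb"))
    p=np.array(pts,float)/s+np.array(off)-0.5+0.5/s
    X=onz(cam,p,z);print(n,X[:,:2].round(4).tolist(),'mean',X.mean(0)[:2].round(4))
    L=(X[2]-X[0]+X[3]-X[1])/2; W=(X[1]-X[0]+X[3]-X[2])/2
    e=[np.degrees(np.arctan2(*(X[k+2]-X[k])[1::-1])) for k in(0,1)]
    print('   len %.4f wid %.4f yaw %.2f (%.2f %.2f)'%(np.linalg.norm(L),np.linalg.norm(W),np.degrees(np.arctan2(L[1],L[0])),*e))
o("tight","t1",[(117,158),(538,112),(187,653),(571,617)],(185,75),5,.085)
o("tight board","t1",[(25,105),(633,42),(100,598),(658,540)],(185,75),5,.012)
o("wide","w1",[(106,113),(602,130),(106,603),(565,613)],(195,95),5,.085)
o("wide board","w1",[(42,38),(645,55),(50,520),(603,537)],(195,95),5,.012)
o("handle","s1",[(345.5,233),(398.5,233),(345.5,312),(398.5,312)],(0,0),1.5,.151)
o("collar","s1",[(319,209),(429,209),(320,283),(428,283)],(0,0),1.5,.091)
o("stand","s1",[(289,0),(466,0),(304,335),(445,336)],(0,0),1.5,.085)
E
```

```text
tight [[0.4959, 0.2368], [0.5056, 0.3072], [0.584, 0.2245], [0.5941, 0.2947]] mean [0.5449 0.2658]
   len 0.0891 wid 0.0710 yaw -8.00 (-7.93 -8.07)
tight board [[0.4816, 0.2105], [0.4999, 0.3366], [0.5895, 0.1951], [0.6066, 0.3217]] mean [0.5444 0.266 ]
   len 0.1083 wid 0.1276 yaw -8.06 (-8.15 -7.96)
wide [[0.5307, 0.0038], [0.5537, 0.0855], [0.6169, -0.0206], [0.6393, 0.0624]] mean [0.5852 0.0328]
   len 0.0892 wid 0.0854 yaw -15.45 (-15.76 -15.13)
wide board [[0.5159, -0.0146], [0.5497, 0.1086], [0.6194, -0.0432], [0.6538, 0.0799]] mean [0.5847 0.0327]
   len 0.1077 wid 0.1278 yaw -15.40 (-15.43 -15.38)
handle [[0.5855, -0.2586], [0.5912, -0.2353], [0.6222, -0.2684], [0.6282, -0.244]] mean [ 0.6068 -0.2516]
   len 0.0380 wid 0.0246 yaw -14.14 (-15.05 -13.22)
collar [[0.5787, -0.2767], [0.5935, -0.2161], [0.6209, -0.2882], [0.6362, -0.2259]] mean [ 0.6073 -0.2517]
   len 0.0438 wid 0.0632 yaw -14.07 (-15.18 -12.95)
stand [[0.4722, -0.2631], [0.494, -0.1746], [0.6528, -0.3084], [0.6745, -0.2228]] mean [ 0.5734 -0.2422]
   len 0.1864 wid 0.0898 yaw -14.52 (-14.08 -14.96)
```

```bash
python3 -m pendant '[[-0.3,-0.03,-0.2,0,0,0,1],[-0.31,0,-0.5,0,0,0,1],[0,0,-0.7,0,0,0,1],[0,0,-0.7,0,0,0,1],[0,0,-0.7,0,0,0,1],[0,0,-0.7,0,0,0,1],[0,0,-0.7,0,0,0,1],[0,0,-0.4,0,0,0,1],[0,0,-0.27,0,0,0,1],[0,0,0,0,0,0,1]]'
```

```text
t: 4.88
ee_pos: [0.6057, -0.2481, 0.1192]
tool_rot: [0.119, 0.993, 0.001, -0.001]
contact_force: [-0.5, 0.8, -0.3]
gripper_width: 0.0852
```

```bash
python3 shot.py g1
```

```text
[ 0.6056522  -0.24807712  0.11921326] 4.8833
```

View pics/g1.png

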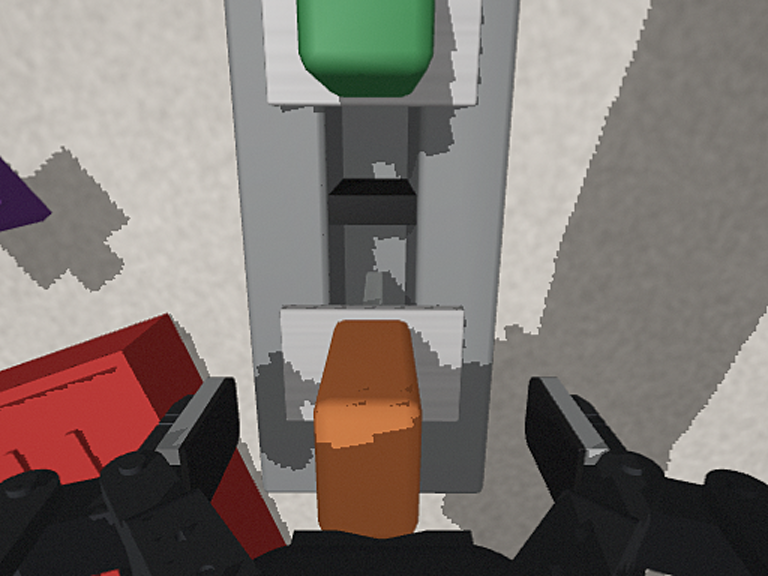

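```bash
python3 -m pendant '[[0.05,-0.14,0,0,0,0,1],[0,0,0,0,0,0,0.6],[0,0,0,0,0,0,0.3],[0,0,0,0,0,0,0],[0,0,0,0,0,0,0],[0,0,0,0,0,0,0],[0,0,0,0,0,0,0],[0,0,0,0,0,0,0]]' 80; python3 -c "
from h import *
s=bot.get_state();print(s['contact_force'],s['wrist_torque'])"
```

```text
t: 5.6
ee_pos: [0.6079, -0.2532, 0.121]
tool_rot: [0.12, 0.993, -0.0, 0.0]
contact_force: [0.6, 0.3, 2.7]
gripper_width: 0.0249
[0.64321649 0.25351226 2.71547763] [-0.01634015  0.04837831  0.01878007]
```

```bash
python3 -m pendant '[[0,0,0.2,0,0,0,0],[0,0,0.5,0,0,0,0],[0,0,0.7,0,0,0,0],[0,0,0.7,0,0,0,0],[0,0,0.7,0,0,0,0],[0,0,0.7,0,0,0,0],[0,0,0.4,0,0,0,0],[0,0,0.2,0,0,0,0],[0,0,0,0,0,0,0]]'; python3 shot.py l1; python3 shot.py l1s side
```

```text
t: 6.35
ee_pos: [0.6081, -0.2532, 0.2239]
tool_rot: [0.12, 0.993, -0.0, 0.001]
contact_force: [0.5, -0.2, -1.7]
gripper_width: 0.0249
[ 0.60812919 -0.25321895  0.22393605] 6.35
[ 0.60765337 -0.25301375  0.22279611] 6.4
```

View pics/l1.png

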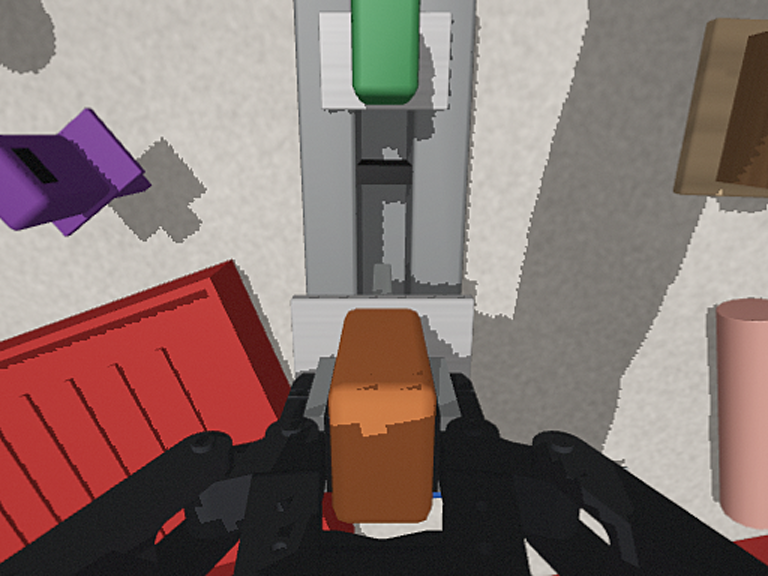

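View pics/l1s.png

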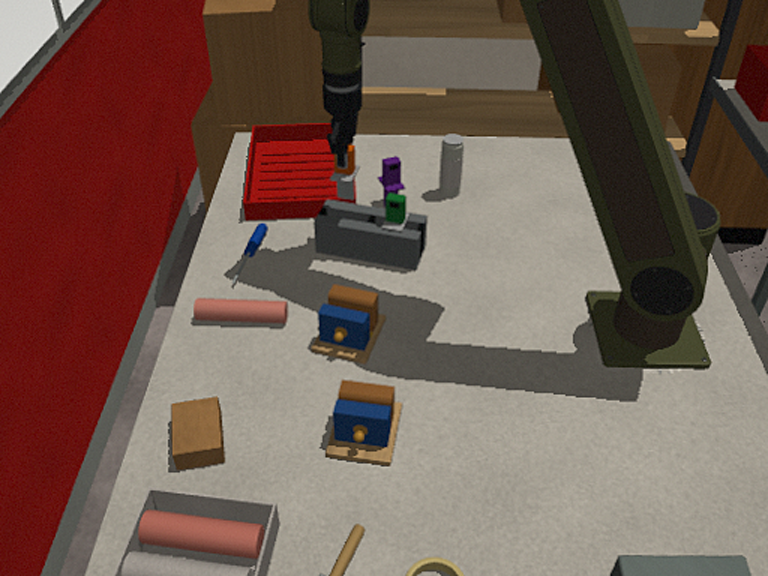

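Run:
```python
from h import *
import pickle
cam,s,im=pickle.load(open("pics/l1.pkl","rb"))
X=onz(cam,np.array([(292,297),(473,297)])/1.5-.17,.1938);m=X.mean(0)
d=X[1]-X[0];print(X,np.linalg.norm(d),np.degrees(np.arctan2(-d[0],d[1])))
a=np.radians(-13.9);ex=np.array([np.cos(a),np.sin(a)]);ey=np.array([-ex[1],ex[0]])
c=m[:2]+.022*ex; e=c-s["ee_pos"][:2];print("gauge-TCP in tool axes x,y:",e@ex,e@ey, "top y offs of handle:",)
```

```text
[[ 0.57842463 -0.27738134  0.1938    ]
 [ 0.59305002 -0.21733391  0.1938    ]] 0.06180287801814103 -13.688654948095957
gauge-TCP in tool axes x,y: -0.0011442099399177686 0.0003105310762081586 top y offs of handle:
```

```bash
python3 -m pendant '[[-0.05,0.4,0,0,0,0,0],[-0.1,0.8,0,0,0,0,0],[-0.12,1,0,0,0,0,0],[-0.12,1,0,0,0,0.1,0],[-0.12,1,0,0,0,0.1,0],[-0.12,1,0,0,0,0.1,0],[-0.12,1,0,0,0,0.1,0],[-0.12,1,0,0,0,0.1,0],[-0.12,1,0,0,0,0.1,0],[-0.12,1,0,0,0,0.1,0]]'
python3 -m pendant '[[-0.12,1,0,0,0,0.1,0],[-0.12,1,0,0,0,0.1,0],[-0.12,1,0,0,0,0.1,0],[-0.12,1,0,0,0,0.1,0],[-0.12,1,0,0,0,0.06,0],[-0.12,1,0,0,0,0,0],[-0.12,1,0,0,0,0,0],[-0.12,1,0,0,0,0,0],[-0.12,1,0,0,0,0,0],[-0.12,1,0,0,0,0,0]]'
python3 -m pendant '[[-0.12,1,0,0,0,0,0],[-0.1,0.9,0,0,0,0,0],[-0.05,0.5,0,0,0,0,0],[0,0.2,0,0,0,0,0],[0,0,0,0,0,0,0],[0,0,0,0,0,0,0]]'
```

```text
t: 7.28
ee_pos: [0.5785, -0.0211, 0.2219]
tool_rot: [0.089, 0.996, 0.0, -0.001]
contact_force: [-0.2, -0.2, -1.9]
gripper_width: 0.0249
t: 8.12
ee_pos: [0.5483, 0.2284, 0.2219]
tool_rot: [0.069, 0.998, -0.0, -0.001]
contact_force: [-0.4, 0.2, -2.0]
gripper_width: 0.0254
t: 8.62
ee_pos: [0.5429, 0.2912, 0.2226]
tool_rot: [0.069, 0.998, -0.001, -0.0]
contact_force: [-0.3, -1.1, -1.7]
gripper_width: 0.0251
```

```bash
python3 -m pendant '[[0.04,-0.5,-0.2,0,0,0,0],[0.04,-0.5,-0.4,0,0,0,0],[0,0,-0.4,0,0,0,0],[0,0,-0.3,0,0,0,0],[0,0,0,0,0,0,0],[0,0,0,0,0,0,0]]';python3 shot.py k1; python3 shot.py k1s side;python3 shot.py k1c scene
python3 - <<'E'
from h import *
import pickle
_,_,a=pickle.load(open("pics/k1s.pkl","rb"));_,_,b=pickle.load(open("pics/k1c.pkl","rb"))
crop(a,190,190,110,110,5,"pics/k1sc.png");crop(b,320,170,110,130,4,"pics/k1cc.png")
E
```

```text
t: 9.12
ee_pos: [0.5448, 0.2664, 0.1898]
tool_rot: [0.07, 0.998, -0.0, -0.001]
contact_force: [-0.4, 0.9, -1.9]
gripper_width: 0.0249
[0.54477828 0.26635135 0.18982397] 9.1167
[0.54522871 0.26685546 0.19047453] 9.1667
[0.54542814 0.26720063 0.19084091] 9.2167
```

View pics/k1.png

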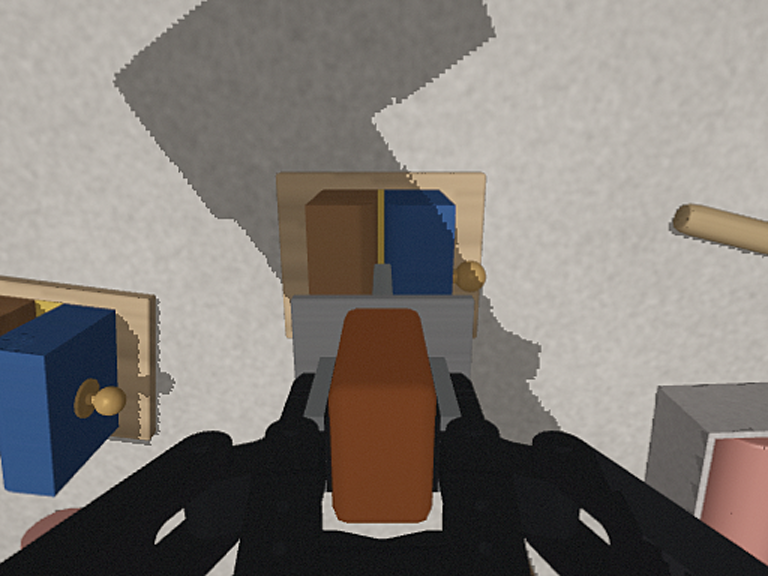

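View pics/k1sc.png

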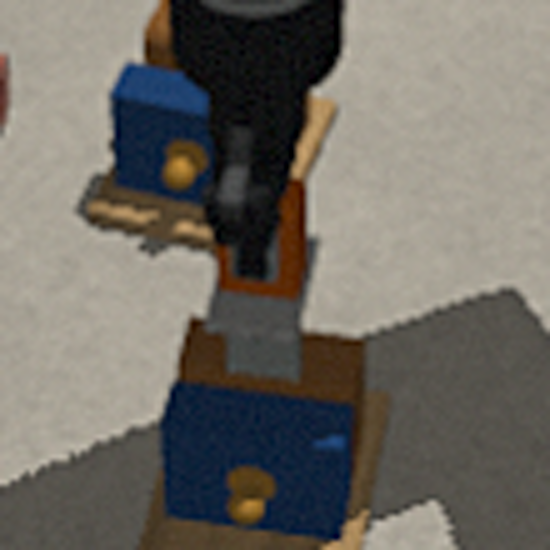

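View pics/k1cc.png

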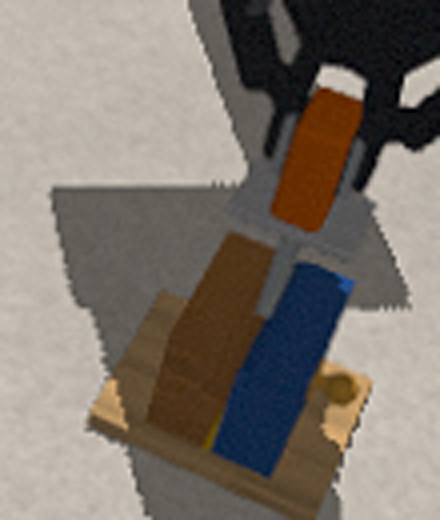

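```bash
python3 -m pendant '[[0,0,-0.12,0,0,0,0],[0,0,-0.12,0,0,0,0],[0,0,-0.12,0,0,0,0],[0,0,0,0,0,0,0]]'; python3 -m pendant '[[0,0,-0.08,0,0,0,0],[0,0,-0.04,0,0,0,0],[0,0,0,0,0,0,0]]'
```

```text
t: 9.6
ee_pos: [0.5447, 0.2669, 0.1807]
tool_rot: [0.069, 0.998, -0.0, -0.001]
contact_force: [0.4, 0.2, -2.2]
gripper_width: 0.0253
t: 9.85
ee_pos: [0.5451, 0.2669, 0.1785]
tool_rot: [0.069, 0.998, -0.0, -0.0]
contact_force: [0.3, 0.2, -3.0]
gripper_width: 0.0252
```

```bash
python3 -m pendant '[[0,-0.04,-0.04,0,0,0,0],[0,0,-0.04,0,0,0,0],[0,0,0,0,0,0,0]]'; python3 -m pendant '[[0,0,-0.04,0,0,0,0],[0,0,0,0,0,0,0]]';python3 -m pendant '[[0,0,-0.04,0,0,0,0],[0,0,0,0,0,0,0]]'
```

```text
t: 10.1
ee_pos: [0.5454, 0.2656, 0.1768]
tool_rot: [0.069, 0.998, -0.0, 0.0]
contact_force: [-0.3, -1.6, 0.6]
gripper_width: 0.0256
t: 10.27
ee_pos: [0.5454, 0.2655, 0.1765]
tool_rot: [0.069, 0.998, -0.0, 0.001]
contact_force: [-0.6, -2.8, 4.3]
gripper_width: 0.0252
t: 10.43
ee_pos: [0.5455, 0.2655, 0.1764]
tool_rot: [0.069, 0.998, -0.0, 0.001]
contact_force: [-2.6, -3.8, 7.9]
gripper_width: 0.0249
```

```bash
python3 -m pendant '[[0,-0.04,-0.04,0,0,0,0],[0,0,-0.04,0,0,0,0],[0,0,0,0,0,0,0]]'; python3 -m pendant '[[0,-0.02,-0.06,0,0,0,0],[0,0,-0.04,0,0,0,0],[0,0,0,0,0,0,0]]'; python3 shot.py j1; python3 shot.py j1s side
python3 - <<'E'
from h import *
import pickle
_,_,a=pickle.load(open("pics/j1s.pkl","rb"))
crop(a,190,190,110,110,5,"pics/j1sc.png")
E
```

```text
t: 10.68
ee_pos: [0.5457, 0.2653, 0.1761]
tool_rot: [0.069, 0.998, 0.001, 0.002]
contact_force: [-4.8, -2.9, 16.7]
gripper_width: 0.025
t: 10.93
ee_pos: [0.5459, 0.2651, 0.1759]
tool_rot: [0.069, 0.998, 0.002, 0.002]
contact_force: [-6.4, -3.5, 27.2]
gripper_width: 0.0253
[0.54586415 0.26510779 0.17589189] 10.9333
[0.54587335 0.26507125 0.17591001] 10.9833
```

View pics/j1.png

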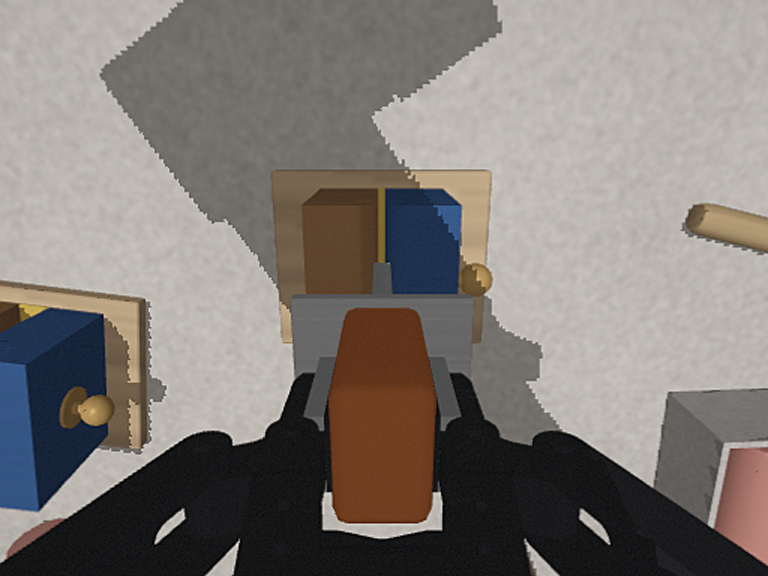

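View pics/j1sc.png

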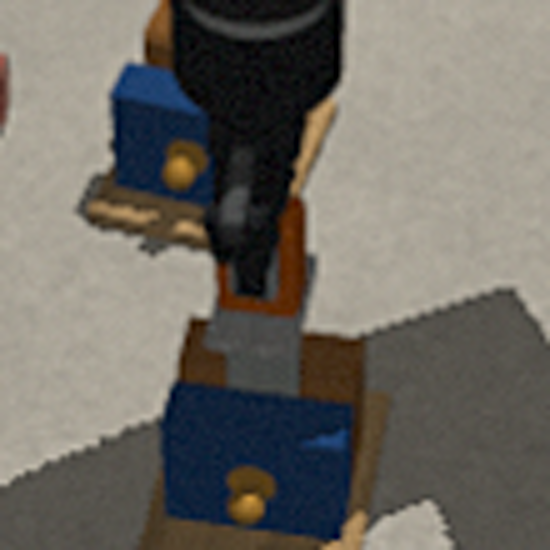

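```bash
python3 -m pendant '[[0,0,0.2,0,0,0,0],[0,0,0.4,0,0,0,0],[0,0,0.5,0,0,0,0],[0,0,0.4,0,0,0,0],[0.05,-0.4,0.1,0,0,-0.1,0],[0.1,-0.8,0,0,0,-0.2,0],[0.2,-1,0,0,0,-0.2,0],[0.2,-1,0,0,0,-0.2,0],[0.2,-1,0,0,0,-0.2,0],[0.2,-1,0,0,0,-0.2,0]]'
python3 -m pendant '[[0.2,-1,0,0,0,-0.2,0],[0.2,-1,0,0,0,-0.2,0],[0.2,-1,0,0,0,0,0],[0.1,-0.6,0,0,0,0,0],[0.08,-0.3,0,0,0,0,0],[0,0,0,0,0,0,0],[0,0,0,0,0,0,0]]'
```

```text
t: 11.87
ee_pos: [0.5688, 0.1327, 0.2095]
tool_rot: [0.118, 0.993, -0.0, -0.0]
contact_force: [0.3, -0.2, -2.6]
gripper_width: 0.025
t: 12.45
ee_pos: [0.5883, 0.0369, 0.2097]
tool_rot: [0.135, 0.991, 0.0, -0.0]
contact_force: [0.1, 0.8, -1.4]
gripper_width: 0.025
```

```bash
python3 -m pendant '[[-0.06,-0.08,-0.3,0,0,0,0],[-0.07,-0.08,-0.4,0,0,0,0],[0,0,-0.15,0,0,0,0],[0,0,0,0,0,0,0],[0,0,0,0,0,0,0]]';python3 shot.py v1;python3 shot.py v1c scene
python3 - <<'E'
from h import *
import pickle
_,_,b=pickle.load(open("pics/v1c.pkl","rb"))
crop(b,220,150,110,130,4,"pics/v1cc.png")
E
```

```text
t: 12.87
ee_pos: [0.5848, 0.0337, 0.1884]
tool_rot: [0.134, 0.991, 0.0, -0.0]
contact_force: [0.1, -0.7, -1.6]
gripper_width: 0.0249
[0.58477053 0.03373946 0.18840761] 12.8667
[0.58520781 0.03363786 0.18886702] 12.9167
```

View pics/v1.png

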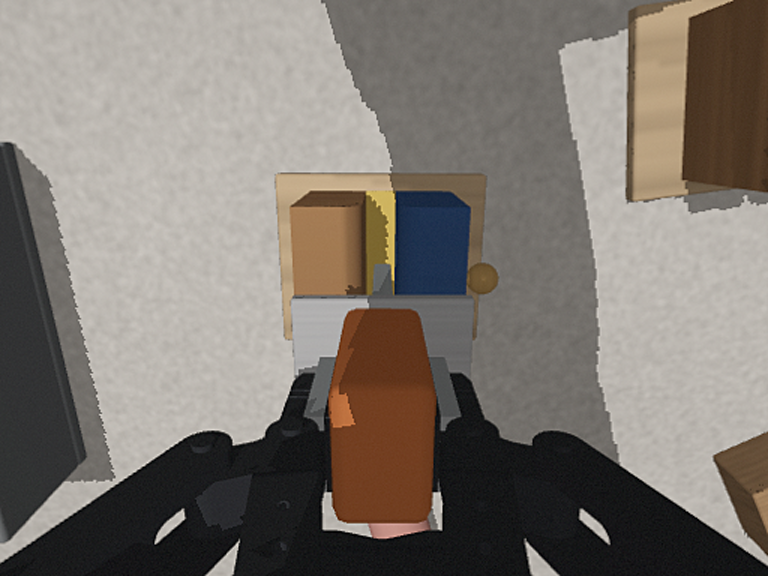

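View pics/v1cc.png

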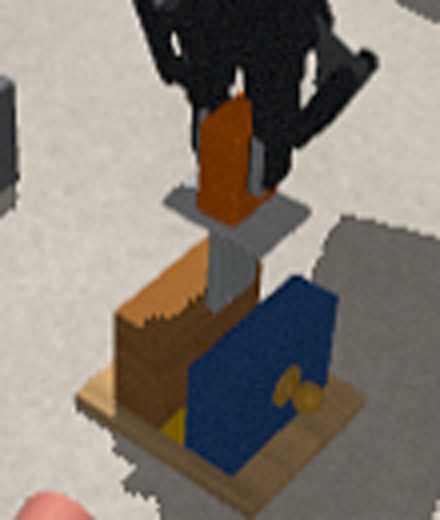

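```bash
python3 -m pendant '[[0,-0.03,-0.2,0,0,0,0],[0,0,-0.3,0,0,0,0],[0,0,-0.3,0,0,0,0],[0,0,0,0,0,0,0]]'; python3 -m pendant '[[0,0,-0.3,0,0,0,0],[0,0,-0.4,0,0,0,0],[0,0,-0.4,0,0,0,0],[0,0,-0.3,0,0,0,0],[0,0,-0.2,0,0,0,0],[0,0,0,0,0,0,0],[0,0,0,0,0,0,0]]'
```

```text
t: 13.3
ee_pos: [0.5838, 0.0321, 0.1666]
tool_rot: [0.134, 0.991, -0.0, -0.002]
contact_force: [-0.3, -0.7, -1.8]
gripper_width: 0.0253
t: 13.88
ee_pos: [0.5849, 0.0322, 0.1283]
tool_rot: [0.134, 0.991, -0.0, -0.0]
contact_force: [0.4, 0.9, -1.9]
gripper_width: 0.0254
```

```bash
python3 -m pendant '[[0,0,-0.1,0,0,0,0],[0,0,-0.08,0,0,0,0],[0,0,-0.06,0,0,0,0],[0,0,0,0,0,0,0]]'; python3 -m pendant '[[0,0,-0.06,0,0,0,0],[0,0,0,0,0,0,0]]'; python3 -m pendant '[[0,0,-0.04,0,0,0,0],[0,0,0,0,0,0,0]]'
```

```text
t: 14.22
ee_pos: [0.5851, 0.0322, 0.1227]
tool_rot: [0.134, 0.991, -0.0, -0.0]
contact_force: [-0.1, -0.3, -3.1]
gripper_width: 0.025
t: 14.38
ee_pos: [0.5852, 0.0322, 0.1212]
tool_rot: [0.134, 0.991, -0.0, -0.0]
contact_force: [-0.7, -0.5, -1.7]
gripper_width: 0.0249
t: 14.55
ee_pos: [0.5852, 0.0322, 0.121]
tool_rot: [0.134, 0.991, 0.0, 0.0]
contact_force: [-1.6, 0.0, 2.8]
gripper_width: 0.0253
```

Contact at the expected height. I'll press slightly more, then view and release.

```bash
python3 -m pendant '[[0,0,-0.04,0,0,0,0],[0,0,0,0,0,0,0]]'; python3 shot.py r1s side;python3 shot.py r1c scene
python3 - <<'E'
from h import *
import pickle
_,_,b=pickle.load(open("pics/r1c.pkl","rb"));_,_,a=pickle.load(open("pics/r1s.pkl","rb"))
b=cv2.resize(b[150:280,220:330],None,fx=4,fy=4);a=cv2.resize(a[140:250,190:280],None,fx=4,fy=4)
a=a[:440];b=b[:440];cv2.imwrite("pics/r1x.png",np.hstack([b,a])[:,:,::-1])
E
```

```text
t: 14.72
ee_pos: [0.5852, 0.0322, 0.121]
tool_rot: [0.134, 0.991, 0.0, 0.001]
contact_force: [-2.1, 0.8, 8.9]
gripper_width: 0.0249
[0.58524567 0.03224279 0.12097327] 14.7167
[0.58525619 0.03225863 0.12095959] 14.7667
```

View pics/r1x.png

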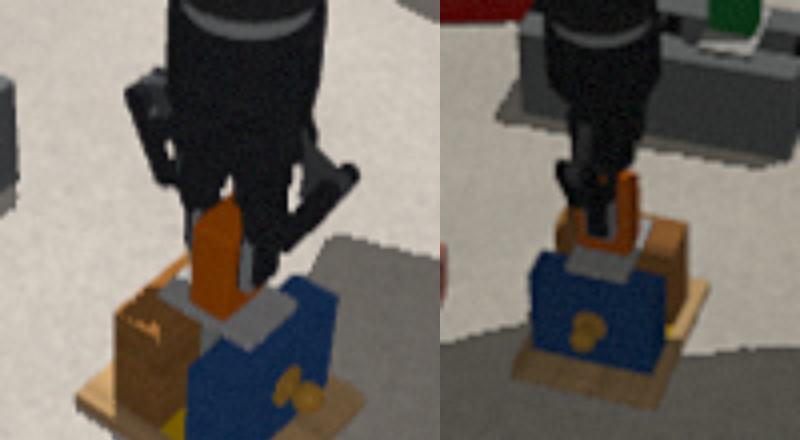

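```bash
python3 -m pendant '[[0,0,0.07,0,0,0,0],[0,0,0,0,0,0,0.4],[0,0,0,0,0,0,0.6],[0,0,0,0,0,0,0.8],[0,0,0,0,0,0,1],[0,0,0,0,0,0,1],[0,0,0,0,0,0,1],[0,0,0,0,0,0,1]]'; python3 -m pendant '[[0,0,0.3,0,0,0,1],[0,0,0.6,0,0,0,1],[0,0,0.9,0,0,0,1],[0,0,0.9,0,0,0,1],[0,0,0.9,0,0,0,1],[0,0,0.5,0,0,0,1],[0,0,0.2,0,0,0,1],[0,0,0,0,0,0,1],[0,0,0,0,0,0,1]]'
python3 shot.py f1; python3 shot.py f1s side;python3 shot.py f1c scene
python3 - <<'E'
from h import *
import pickle
_,_,b=pickle.load(open("pics/f1c.pkl","rb"));_,_,a=pickle.load(open("pics/f1s.pkl","rb"))
b=cv2.resize(b[150:280,220:330],None,fx=4,fy=4);a=cv2.resize(a[110:220,190:280],None,fx=4,fy=4)
a=a[:440];b=b[80:520];cv2.imwrite("pics/f1x.png",np.hstack([b,a])[:,:,::-1])
E
```

```text
t: 15.48
ee_pos: [0.5852, 0.0322, 0.1209]
tool_rot: [0.134, 0.991, -0.0, -0.0]
contact_force: [-0.3, 0.7, -0.2]
gripper_width: 0.0853
t: 16.23
ee_pos: [0.585, 0.0322, 0.2283]
tool_rot: [0.134, 0.991, -0.0, -0.0]
contact_force: [1.1, 0.1, 0.4]
gripper_width: 0.0852
[0.58500911 0.03221171 0.22828484] 16.2333
[0.58455916 0.03218717 0.22759755] 16.2833
[0.5843719  0.03220148 0.22731027] 16.3333
```

View pics/f1.png

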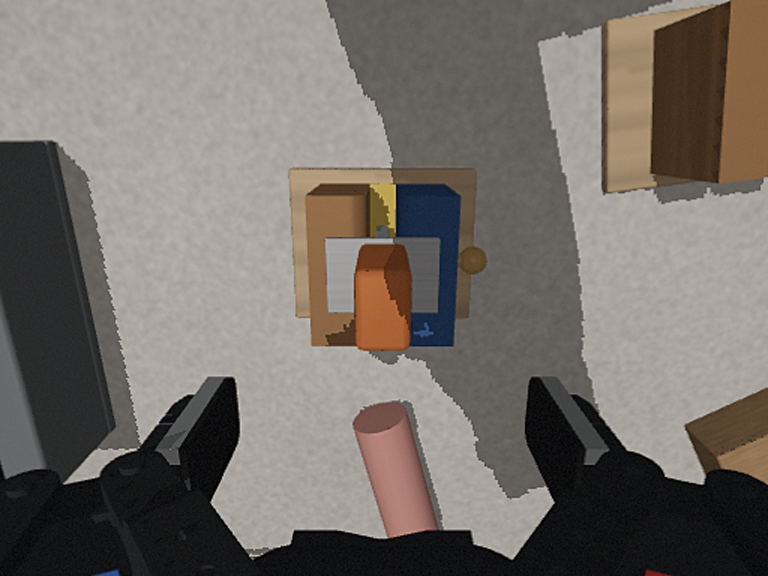

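View pics/f1x.png

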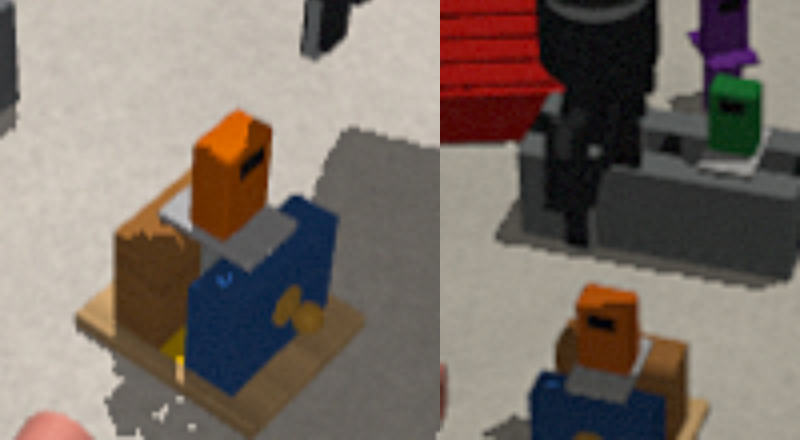

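The gauge stands upright with its collar flat on the tops (wrist image about (383,275)). The gripper is clear and the green gauge is still in the stand.

```bash
python3 -c "
from bench import bot
print(bot.close_job())"
```

```text
the job is handed in; nothing more can be done
None
```

The job is done and handed in at about 16.3 s of the 48 s allowed.

- **Tight gap:** I took the orange gauge from its stand and lowered it upright into the tight gap. It jammed with its end about 5 mm below the tops (you gave about 4 mm), under a push of about 27 N. The wrist picture showed the blade centred on the gap.
- **Wide gap:** I moved it to the wide sample and lowered it until the collar touched the tops. The tool was then at z = 0.121 m, as calculated. I pressed with about 9 N and let go.
- **Last pictures:** After backing the gripper off about 107 mm, the gauge stood upright with its collar flat on both uprights. The green gauge was still in the stand, and the purple look-alike was untouched.
- **Disagreements:** The first estimates from the fixed cameras differed from each other by up to about 9 mm, so I used the wrist camera's positions instead. Before the grasp and the gap entries I corrected the tool by about 1 to 5 mm, except before the tight gap, where it had stopped 25 mm too far in y. No final check failed.

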